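Knock a stuck prism out of its case and light it for inspection

TASK

The orange prism block is stuck in its white case: take the case from its blue-topped stand, turn it steeply mouth-down over the grey tray of the light box and tap its aluminium tongue on the tray floor, again and again if needed, until the block comes out and stays in the tray; never touch the block with the gripper. Then stand the empty case back in the middle of the blue stand on its aluminium sole and let go, and only then push the green end of the black rocker switch down until it snaps over. Leave the trial frame, the bottle and the screwdriver where they are.

Things in the scene. Friction and masses are not known exactly. Their poses are not given: they have to be found in the camera images.
- case_mid (a point): Centre of the white case, gripped across its 32 mm thickness (y). +x: from mouth to closed red end; z: up from its aluminium sole. Tube 84 mm long (x), 62 mm high (z), walls 4 mm, 150 g. It stands on the sole (32 mm wide, 5 mm thick) with the mouth roughly toward the robot; the sole runs on 30 mm beyond the mouth as a tongue.
- case_tip (a point): Middle of the end of the aluminium tongue on its outer face: at x = -72, y = 0, z = -31 mm from case_mid, same axes. Grip the case about 12 mm above its centre with about 45 N (harder, or lower, and it may be squeezed up into the palm); with the case leaning some 24 degrees from straight mouth-down the tongue's end is nearly under the grip, so that taps do not turn the case in it.
- case_mouth (a point): Centre of the case's open mouth (x = -42 mm from case_mid, same axes). Deep inside, a sprung rubber pad squeezes the innermost 14 mm of the block with a grip of roughly twice its weight, so turning the case over is not enough: each brisk tap (about 0.2 m/s) lets the block creep some millimetres; after about 14 mm it is free and slides out by itself.
- block_mid (a point): Centre of the orange block, 70 mm long (x), 16 mm thick (y), 50 mm high (z), 66 g. It starts inside the case with its axes along those of the case, centre about 1 mm behind case_mid (case +x), 4 mm to the -y side; its end is 8 mm inside the mouth. Once out it may lie flat or stay standing on its end in the tray: either is fine.
- tray_in (a point): Centre of the grey padded floor of the tray on the light box, 78 mm above the table. Axes: x and y along the tray's sides, z up; the floor inside is 206 mm (x) by 186 mm (y), the thin aluminium walls rise 25 mm above it. The fixed light box below is 230 by 300 by 75 mm; its rocker switch is at tray +y.
- stand_top (a point): Centre of the blue top of the fixed stand on which the case stands, 16 mm above the table; the blue top is 150 mm (x) by 90 mm (y), the wooden stand 170 by 110 mm.
- rocker_green (a point): Middle of the green patch on the top face of the black rocker, which is 104 mm long along tray x and 36 mm wide; the patch is 38 mm from the rocker's middle toward tray +x. At the start this end is raised, the patch 117 mm above the table; once pushed 8 mm down it is past its centre and falls on by itself. Fully over it lies 15 mm lower. It needs under 1 N.
- rocker (a joint): Angle of the rocker switch: 0 = off (white end down), 0.4 rad = on (green end down); it snaps over past 0.2 and rests only at either end.
- trial_frame: Bystander: metal and black trial frame, 150 mm wide, lying on the table. Origin at its underside.
- cleaner: Bystander: blue bottle 130 mm tall, 48 mm across. Origin at the centre of its underside.
- driver: Bystander: screwdriver 150 mm long lying on the table.
Mind the look-alikes: they are no part of the job. What is meant by the part that bears case_mid is not yellow, and is the larger of those in its own colour.

How it is judged (in metres and radians):
On the way, in this order (a step that is already met when the one before it is completed fails the run):
1. the case is held steeply mouth-down (within 45 degrees of straight down) over the tray with the block still in it (angle between case_mid's own x axis and vertical below 0.8 rad and horizontal distance between case_mid and tray_in below 0.14 m and x of block_mid in the frame of case_mid above -0.012 m and distance between block_mid and case_mid below 0.02 m), for 0.2 s.
2. the mouth-down case is tapped on the tray (angle between case_mid's own x axis and vertical below 0.85 rad and horizontal distance between case_tip and tray_in below 0.14 m and contact force between case and lightbox above 1.5 N).
3. the block rests in the tray, out of the case (x of block_mid in the frame of tray_in between -0.105 and 0.105 m and y of block_mid in the frame of tray_in between -0.095 and 0.095 m and z of block_mid in the frame of tray_in below 0.045 m and distance between block_mid and case_mid above 0.08 m and contact force between case and block below 0.05 N), for 0.2 s.
4. the empty case stands on the blue stand again, let go (angle between case_mid's own z axis and vertical below 0.12 rad and horizontal distance between case_mid and stand_top below 0.05 m and z of case_mid in the frame of stand_top below 0.036 m and contact force between the fingers and case below 0.05 N), for 0.2 s.
5. the rocker has snapped over to its green end (value of joint rocker above 0.36 rad), for 0.1 s.
At the end, for the whole second after the job is handed in: Block at rest inside the tray walls, centre under 45 mm above its floor; case standing on its sole (within 7 degrees) on the stand, centre within 50 mm of the stand's; rocker over at its green end (above 0.36 rad); bystanders within 30 mm of their starts (x of block_mid in the frame of tray_in between -0.105 and 0.105 m and y of block_mid in the frame of tray_in between -0.095 and 0.095 m and z of block_mid in the frame of tray_in below 0.045 m and angle between case_mid's own z axis and vertical below 0.12 rad and horizontal distance between case_mid and stand_top below 0.05 m and z of case_mid in the frame of stand_top below 0.036 m and value of joint rocker above 0.36 rad and distance of each of trial_frame, cleaner, driver from where it was at the start of the episode below 0.03 m); the robot touches nothing.
It fails at once if the gripper touches the block (contact force between the fingers and block above 0.5 N).
It fails at once if the trial frame, the bottle or the screwdriver is pushed away by more than 30 mm (distance of any of trial_frame, cleaner, driver from where it was at the start of the episode above 0.03 m).
It also fails if it takes over 69 s, if anything falls off the work surface, if the arm or the gripper's body presses on something with over 40 N, if the wrist force passes 120 N, or if a joint passes its speed limit or range.

ROBOT

A 6-joint arm with a two-finger parallel gripper is mounted at the origin on the work surface. World frame = base frame: x ahead of the robot, y to its left, z up, the work surface at z = 0. Lengths are in m, angles in degrees, forces in N, time in s.
With the tool pointing down it reaches from about 0.25 to 0.725 m from the base axis. Payload 9.7 kg.
Tool frame: the origin (TCP) lies at the very end of the fingers, on their centre line; the grasp point (between the pads) lies grasp_offset behind it (grasp_offset is the distance from the TCP to the grasp point, in m); z points along the fingers, y is the line along which they close (so a half turn about z gives the same grasp; the last joint's range is limited). The gripper opens to 85 mm and grips with 20 to 120 N. Pads are 22 mm wide; open, the fingers measure 114 mm over their backs; the gripper's body (76 mm by 85 mm) begins 54 mm behind the grasp point. The pads swing forward as they close: fully open they stand 13 mm farther back than shut.
Start: joints at [-73.052, 4.979, 10.078, 95.1, 0, 90], TCP at [0.16, -0.526, 0.231] pointing down, gripper open.
Joint ranges: [-179.16, 179.16], [-48.56, 103.87], [-65.8, 70.77], [-126.05, 130.52], [-82.76, 87.17], [-180, 180]. Speed limits (degrees/s): [127.2, 127.2, 147.25, 180, 180, 180].

INTERFACE

Orientations are given as [roll, pitch, yaw] about the fixed x, y, z axes, in that order (R = Rz(yaw) Ry(pitch) Rx(roll)).
In Python, from workcell import get_obs, camera, calibration, job_done, recognise, cut_out, mark_of, grasp_offset gives the robot as it stands.
- The arm moves only by the tool servo_tool, never from a script. Its argument "moves" is a list of rows, each a list of 3 entries, a list of its own where there are three numbers: the turn, a rotation vector about the tool's x, y, z in degrees, then the shift along the tool's x, y, z in m, then the opening in per cent of the stroke, from 0 (shut) to 100 (fully open). In form: [[[ax, ay, az], [x, y, z], claw], ...]. A call has 1 to 12 rows; each row shifts and turns the commanded pose from where the row before left it, along the tool's axes as they then stand; what a row does not reach is not made up. A row lasts 1/10 s, in which the tool goes at most 50 mm and 8.59 degrees, less where a joint would pass 70% of its speed; a pose out of reach is approached as far as the arm can. A call is refused whole if a number of a shift passes 0.05 or a number of a turn 8.59, either way. A call with a gripper value outside its range is refused whole. The fingers move at their own pace and stop on an object; "force" is the grip in N (left out, the last holds). Time passes only in rows, so rows that do not move let the fingers close. It gives the time, the measured TCP pose, the force, the opening and the grip force at its end, in the units of the state.
- get_obs(): the state, without advancing time (a new reading comes with each control period).
- camera(name): name is "scene" or "side" or "wrist"; returns (picture, depth): 420x560x3 uint8, red, green, blue; 420x560 float32, m along the optical axis (not along the pixel's ray), 0 where there is no reading.
- calibration(name): a dict with "camera_matrix" (3x3 intrinsics, pixels), "dist" ([k1, k2, p1, p2, k3] as OpenCV has them; the pictures are not rectified), "R" (3x3) and "t" (3): a world point X has camera coordinates R X + t. Camera axes: x right, y down, z forward; pixel columns grow to the right and rows downward; lengths in m; the calibration is good to about 2 mm. A picture is of the moment at which its call begins: read the wrist's pose just before it. calibration takes no time and is no camera call; for the wrist camera it gives the pose at the moment of the call.
- job_done(): hands the job in; it is judged then, once.
Trained networks look in the newest picture that a camera, given by its name, has taken for a name from the list of things; names that differ only in an ending like _2 or _b are one class to them, and where a whole thing is asked for, a point or a joint stands for the part that bears it (a point fixed in the world has none). Each returns a list of dicts, best first, with "score" (0 to 1); they miss things now and then, are a little off and sometimes report something else, mostly with a low value. They report only what shows in the picture. A call takes as long as a camera call. They do not tell look-alikes from the thing itself.
- recognise(name, camera): "xyz" ([x, y, z] in m, in the coordinates of the camera as it stood for that picture, good to about 4 mm: the middle of the surface that is visible of it).
- cut_out(name, camera): "mask" (420x560 bool, what is visible of it).
- mark_of(name, camera): "xyz" ([x, y, z] in m, in the coordinates of the camera as it stood for that picture, good to about 4 mm: a listed point, or the origin of a listed thing).
The state is a dict: "time": time; "q": joint angles; "qd": joint speeds; "joint_efforts": joint torques, N m; "ee_pos": TCP position; "tcp_rot": TCP orientation; "wrist_force": force on the tool from outside, world axes, zero at the start; "torque": the same for the moment, N m; "opening": finger opening in m; "grasp_force": force on a finger pad.
Only numpy, scipy, OpenCV 4.12 (cv2) and the standard library are available. Lean on these libraries where they do the work, as an engineer would, in place of code of your own. Each camera call takes 0.05 s, during which the arm holds its last target. There are 200 camera calls.

## Working session

There is one attempt and no reset: what is moved stays moved. The work goes in short steps, Python scripts to look and compute and a tool call to move; the robot and the scene stay as the last step left them, time stands still between calls to the robot, and variables do not carry over. Pictures are saved under pics/ and viewed, at most 10 in all, crops included, and the job is handed in when it is done.

Besides the shell and the picture viewer there is one more tool, called after ">>>" as name(argument=value, ...), one argument or row to a line, values as JSON. servo_tool: Moves the arm, as the interface text tells. Its arguments: {"type":"object","properties":{"moves":{"type":"array"},"force":{"type":"number"}},"required":["moves"]}

```bash
mkdir -p pics; cat > h.py <<'E'
import numpy as np, cv2
from workcell import *
def world(p,c,cal=None):
    cal=cal or calibration(c); return np.array(cal["R"]).T@(np.array(p)-np.array(cal["t"]))
def cloud(c,d,cal=None):
    cal=cal or calibration(c); v,u=np.mgrid[:420,:560]
    n=cv2.undistortPoints(np.stack([u,v],-1).reshape(-1,1,2).astype(np.float32),np.array(cal["camera_matrix"]),np.array(cal["dist"])).reshape(420,560,2)
    P=np.dstack([n*d[...,None],d]); W=(P-np.array(cal["t"]))@np.array(cal["R"]); W[d==0]=np.nan
    return W
def save(n,p): cv2.imwrite("pics/"+n,p[...,::-1])
E
python3 - <<'E'
from h import *
print(get_obs()["time"],grasp_offset)
ims=[]
for c in("scene","side"):
    p,d=camera(c); ims.append(p); np.savez(c+".npz",p=p,d=d)
    for n in("case_mid","case_tip","case_mouth","tray_in","stand_top","rocker_green","trial_frame","cleaner","driver"):
        for r in mark_of(n,c)[:3]: print(c,n,round(r["score"],2),world(r["xyz"],c).round(3))
save("a.png",ims[0]);save("b.png",ims[1])
print(get_obs()["time"])
E
```

```text
0.0 0.0187
scene case_mid 0.82 [ 0.516 -0.334  0.041]
scene case_mid 0.78 [ 0.323 -0.271  0.032]
scene case_mid 0.58 [ 0.489 -0.152  0.025]
scene case_tip 0.94 [ 0.536 -0.188  0.004]
scene case_tip 0.88 [ 0.452 -0.352  0.016]
scene case_tip 0.76 [ 0.256 -0.239  0.004]
scene case_mouth 0.94 [ 0.282 -0.251  0.029]
scene case_mouth 0.89 [ 0.514 -0.174  0.02 ]
scene case_mouth 0.66 [ 0.483 -0.343  0.047]
scene tray_in 0.7 [0.597 0.027 0.078]
scene stand_top 0.6 [ 0.516 -0.339  0.015]
scene stand_top 0.47 [0.627 0.186 0.119]
scene rocker_green 0.92 [0.624 0.183 0.119]
scene trial_frame 0.77 [ 0.704 -0.31   0.001]
scene cleaner 0.98 [0.423 0.384 0.001]
scene driver 0.44 [ 0.364 -0.103 -0.001]
side case_mid 0.92 [ 0.519 -0.332  0.049]
side case_mid 0.8 [ 0.494 -0.154  0.024]
side case_mid 0.73 [ 0.328 -0.269  0.033]
side case_tip 0.94 [ 0.45  -0.35   0.012]
side case_tip 0.68 [ 0.258 -0.239  0.003]
side case_mouth 0.78 [ 0.482 -0.34   0.046]
side case_mouth 0.72 [ 0.288 -0.251  0.032]
side case_mouth 0.54 [ 0.515 -0.174  0.027]
side tray_in 0.64 [0.604 0.027 0.08 ]
side tray_in 0.25 [ 0.709 -0.31  -0.   ]
side stand_top 0.85 [ 0.518 -0.338  0.016]
side rocker_green 0.86 [0.633 0.179 0.116]
side trial_frame 0.95 [ 0.706 -0.308 -0.   ]
side cleaner 0.55 [0.426 0.384 0.001]
side driver 0.73 [ 0.36 -0.1   0.  ]
side driver 0.26 [0.631 0.181 0.116]
1.0
```

View pics/a.png

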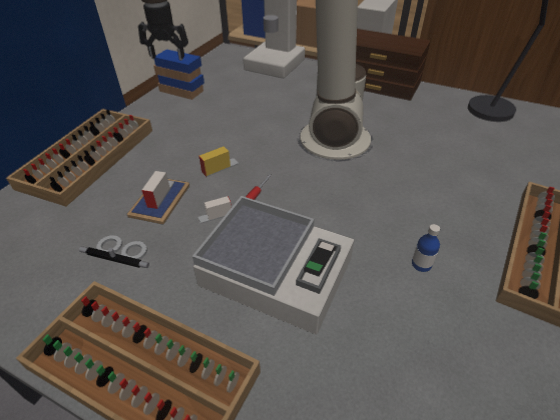

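View pics/b.png

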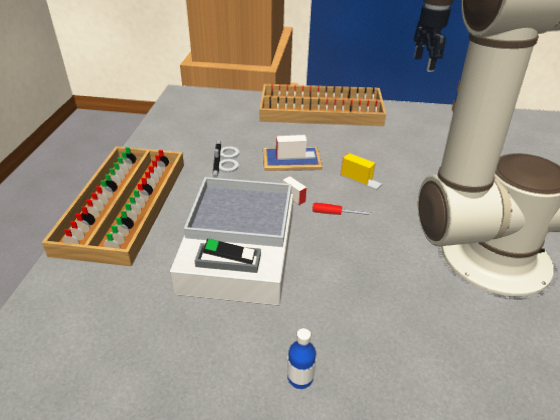

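The candidates are the white case on the blue stand (scene 155,190; side 291,148), a smaller white one by the tray (scene 217,208; side 295,190) and a yellow one (scene 215,160; side 357,168). I choose the one on the stand, since it is the larger white one and it stands on blue. Next I fit its yaw and the tray's, and check one crop.

```bash
python3 - <<'E'
from h import *
def rect(P,n):
    r=cv2.minAreaRect((P*1000).astype(np.float32)); print(n,len(P),np.round(r[0],1),np.round(r[1],1),round(r[2],1))
A=[]
for c in("scene","side"):
    z=np.load(c+".npz"); W=cloud(c,z["d"]); A.append(W.reshape(-1,3))
    x,y,h=W[...,0],W[...,1],W[...,2]
    m=(abs(x-.517)<.1)&(abs(y+.335)<.08)&(h>.070)&(h<.085); rect(W[m][:,:2],c+" case top"); print(np.median(h[m]))
    m=(abs(x-.6)<.17)&(abs(y-.03)<.15)&(h>.097)&(h<.108); rect(W[m][:,:2],c+" wall")
    m=(abs(x-.517)<.12)&(abs(y+.335)<.1)&(h>.011)&(h<.021); rect(W[m][:,:2],c+" stand")
    p=z["p"].astype(int); g=(p[...,1]>p[...,0]+40)&(p[...,1]>p[...,2]+40)&(abs(x-.62)<.08)&(abs(y-.18)<.08); print("green",np.nanmean(W[g],0).round(4),g.sum())
p=np.load("side.npz")["p"]; save("c.png",cv2.resize(p[110:220,210:400],None,fx=4,fy=4,interpolation=2))
E
```

```text
scene case top 297 [ 522.2 -331.8] [88.4 34.4] 13.8
0.07713461240927656
scene wall 1179 [598.6  54.6] [222.1 252.1] 1.3
scene stand 992 [ 518.1 -335.6] [173.6 113.3] 11.2
green [0.6285 0.1835 0.1168] 78
side case top 235 [ 521.7 -334.4] [85.6 44.4] 15.5
0.07729814401421746
side wall 1116 [599.2  52.6] [218.7 255.9] 1.1
side stand 799 [ 517.9 -334.2] [169.  116.5] 11.6
green [0.6285 0.182  0.1161] 122
```

View pics/c.png

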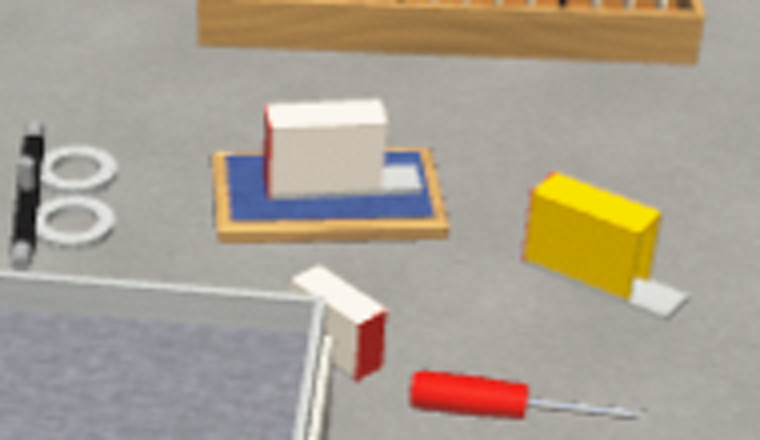

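The crop confirms it: the white case stands on the blue mat with its red end far and its tongue toward the robot. Its centre is about (0.520, -0.333) with yaw about 14°. The tray centre is about (0.600, 0.027) with yaw about 1°.

```bash
cat >> h.py <<'E'
from scipy.spatial.transform import Rotation as Ro
def pose():
    o=get_obs(); return np.array(o["ee_pos"]),Ro.from_euler("xyz",o["tcp_rot"],degrees=True)
def caseR(yaw,phi,flip=0):
    # tool rotation when the case (yaw, pitched phi about its y) is held tool-down; tool z=-case z, tool x=+-case x
    C=Ro.from_euler("ZY",[yaw,phi],degrees=True)
    return C*Ro.from_euler("x",180,degrees=True)*(Ro.from_euler("z",180,degrees=True) if flip else Ro.identity())
def plan(tp,tR,n,start=None):
    p,R=start or pose(); w=(R.inv()*tR).as_rotvec(degrees=True)/n
    print("turn/row",w.round(2),"n",n,"dist",np.linalg.norm(tp-p).round(3))
    for i in range(n):
        s=R.inv().apply((tp-p)/(n-i)); s=s.round(4)
        print(s.tolist(),end=" "); p=p+R.apply(s); R=R*Ro.from_rotvec(w.round(2),degrees=True)
    print("-> ",p.round(4),R.as_euler("xyz",degrees=True).round(1)); return p,R
E
python3 - <<'E'
from h import *
o=get_obs(); print(o["ee_pos"],o["tcp_rot"],o["opening"],o["wrist_force"])
for f in(0,1):
    R=caseR(14,0,f); print(f,R.as_euler("xyz",degrees=True))
    plan(np.array([.52,-.333,.15]),R,12)
E
```

```text
[ 0.16034907 -0.52610404  0.23132189] [ 1.79997323e+02 -1.63607576e-03  1.69480336e+01] 0.0853036264467948 [-0.35552562  0.27742917  0.77033515]
0 [180.   0.  14.]
turn/row [ 0.   -0.    0.25] n 12 dist 0.416
[0.0334, -0.0067, 0.0068] [0.0333, -0.0068, 0.0068] [0.0333, -0.0069, 0.0068] [0.0333, -0.0071, 0.0068] [0.0332, -0.0072, 0.0068] [0.0332, -0.0074, 0.0068] [0.0332, -0.0075, 0.0068] [0.0331, -0.0077, 0.0067] [0.0331, -0.0078, 0.0068] [0.0331, -0.008, 0.0067] [0.033, -0.0081, 0.0068] [0.033, -0.0083, 0.0067] ->  [ 0.5199 -0.333   0.15  ] [180.   -0.   13.9]
1 [ 180.    0. -166.]
turn/row [  0.     0.   -14.75] n 12 dist 0.416
[0.0334, -0.0067, 0.0068] [0.034, 0.0021, 0.0068] [0.0323, 0.0106, 0.0068] [0.0285, 0.0185, 0.0068] [0.0229, 0.0252, 0.0068] [0.0157, 0.0302, 0.0068] [0.0075, 0.0332, 0.0068] [-0.0012, 0.034, 0.0067] [-0.0097, 0.0326, 0.0068] [-0.0177, 0.029, 0.0067] [-0.0245, 0.0235, 0.0068] [-0.0298, 0.0165, 0.0067] ->  [ 0.52  -0.333  0.15 ] [-180.     0.  -166.1]
```

>>> servo_tool(
  moves=[
    [[0, 0, 0.25], [0.0334, -0.007, 0.004], 100],
    [[0, 0, 0.25], [0.0334, -0.007, 0.006], 100],
    [[0, 0, 0.25], [0.0334, -0.007, 0.006], 100],
    [[0, 0, 0.25], [0.0334, -0.007, 0.006], 100],
    [[0, 0, 0.25], [0.0334, -0.007, 0.006], 100],
    [[0, 0, 0.25], [0.0334, -0.007, 0.006], 100],
    [[0, 0, 0.25], [0.0334, -0.008, 0.006], 100],
    [[0, 0, 0.25], [0.0334, -0.008, 0.006], 100],
    [[0, 0, 0.25], [0.033, -0.008, 0.006], 100],
    [[0, 0, 0.25], [0.033, -0.008, 0.006], 100],
    [[0, 0, 0.25], [0.033, -0.008, 0.006], 100],
    [[0, 0, 0.25], [0.033, -0.008, 0.006], 100],
  ],
)

```text
time: 2.2
ee_pos: [0.5219, -0.3314, 0.1611]
tcp_rot: [180.0, -0.0, 13.9]
wrist_force: [-0.3, -0.6, -0.6]
opening: 0.0854
grasp_force: 0.0
```

```bash
python3 - <<'E'
from h import *
cal=calibration("wrist"); p,d=camera("wrist"); W=cloud("wrist",d,cal); save("d.png",p)
x,y,h=W[...,0],W[...,1],W[...,2]
m=(abs(x-.517)<.1)&(abs(y+.335)<.08)&(h>.070)&(h<.085); print(m.sum())
if m.sum()>50:
    r=cv2.minAreaRect((W[m][:,:2]*1000).astype(np.float32)); print(r, np.median(h[m]))
for n in("case_mid","case_tip"):
    for r in mark_of(n,"wrist")[:2]: print(n,r["score"],world(r["xyz"],"wrist",cal).round(4))
print(pose()[0],get_obs()["tcp_rot"])
E
```

```text
6354
((518.2359619140625, -334.74847412109375), (85.93677520751953, 32.02143096923828), 13.786310195922852) 0.07812039680384492
case_mid 0.62 [ 0.5173 -0.3329  0.0479]
case_mid 0.58 [ 0.4864 -0.1564  0.0245]
case_tip 0.84 [ 0.4496 -0.3514  0.0157]
case_tip 0.64 [ 0.529  -0.1879  0.001 ]
[ 0.52180516 -0.33093927  0.16021799] [-1.79933730e+02  6.05779499e-02  1.40978303e+01]
```

View pics/d.png

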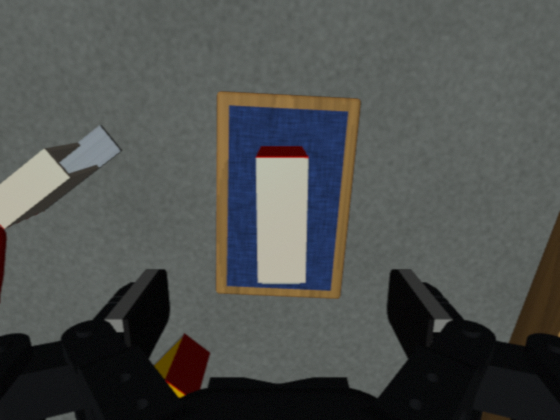

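>>> servo_tool(
  moves=[
    [[0, 0, 0], [-0.0047, 0.0024, 0.01], 100],
    [[0, 0, 0], [0, 0, 0.03], 100],
    [[0, 0, 0], [0, 0, 0.03], 100],
    [[0, 0, 0], [0, 0, 0.03], 100],
    [[0, 0, 0], [0, 0, 0.02], 100],
    [[0, 0, 0], [0, 0, 0], 100],
    [[0, 0, 0], [0, 0, 0], 20],
    [[0, 0, 0], [0, 0, 0], 20],
    [[0, 0, 0], [0, 0, 0], 20],
    [[0, 0, 0], [0, 0, 0], 20],
    [[0, 0, 0], [0, 0, 0], 20],
    [[0, 0, 0], [0, 0, 0], 20],
  ],
  force=45,
)

```text
time: 3.55
ee_pos: [0.5173, -0.3361, 0.0426]
tcp_rot: [179.9, -0.1, 14.0]
wrist_force: [-1.6, 0.2, 5.6]
opening: 0.0313
grasp_force: 45.6
```

```bash
python3 - <<'E'
from h import *
o=get_obs();print(o["opening"],o["grasp_force"],o["q"])
# grip->tip in tool frame (tool x=case x, tool z=-case z): case(-72,0,-43) ; TCP is 18.7 below grip
p,R=pose()
q=plan(np.array([p[0],p[1],.24]),R,5,(p,R))
tipT=np.array([-.072,0,.043-.0187])
Rt=caseR(3,-66)
tip=np.array([.625,.03,.078+.05]); tp=tip-Rt.apply(tipT); print("tp at tip+50mm",tp)
q=plan(tp,Rt,16,q)
E
```

```text
0.03127312863956658 45.642440021038055 [-3.30048639e+01  1.44316451e+01 -6.48128103e-02  7.53912088e+01
 -9.96080143e-03  1.33042698e+02]
turn/row [0. 0. 0.] n 5 dist 0.197
[0.0, 0.0001, -0.0395] [0.0001, 0.0001, -0.0395] [0.0, 0.0, -0.0395] [0.0001, 0.0001, -0.0394] [0.0, 0.0, -0.0395] ->  [ 0.5172 -0.3361  0.24  ] [ 1.799e+02 -1.000e-01  1.400e+01]
tp at tip+50mm [0.63207617 0.03037085 0.20365897]
turn/row [-0.39  4.11  0.61] n 16 dist 0.386
[0.0125, -0.0205, 0.0023] [0.0121, -0.0206, 0.003] [0.0116, -0.0208, 0.0037] [0.0111, -0.0209, 0.0044] [0.0105, -0.0211, 0.005] [0.0099, -0.0212, 0.0056] [0.0093, -0.0214, 0.0061] [0.0086, -0.0215, 0.0066] [0.0079, -0.0217, 0.0071] [0.0071, -0.0218, 0.0075] [0.0063, -0.0219, 0.0078] [0.0056, -0.022, 0.0081] [0.0047, -0.0222, 0.0083] [0.0039, -0.0222, 0.0085] [0.003, -0.0224, 0.0086] [0.0022, -0.0224, 0.0086] ->  [0.6321 0.0304 0.2036] [-180.  -66.    3.]
```

>>> servo_tool(
  moves=[
    [[0, 0, 0], [0, 0, -0.02], 20],
    [[0, 0, 0], [0, 0, -0.04], 20],
    [[0, 0, 0], [0, 0, -0.04], 20],
    [[0, 0, 0], [0, 0, -0.04], 20],
    [[0, 0, 0], [0, 0, -0.04], 20],
    [[0, 0, 0], [0, 0, -0.04], 20],
    [[-0.39, 4.11, 0.61], [0.0125, -0.0205, 0.0023], 20],
    [[-0.39, 4.11, 0.61], [0.0121, -0.0206, 0.003], 20],
    [[-0.39, 4.11, 0.61], [0.0116, -0.0208, 0.0037], 20],
    [[-0.39, 4.11, 0.61], [0.0111, -0.0209, 0.0044], 20],
    [[-0.39, 4.11, 0.61], [0.0105, -0.0211, 0.005], 20],
    [[-0.39, 4.11, 0.61], [0.0099, -0.0212, 0.0056], 20],
  ],
)

```text
time: 4.75
ee_pos: [0.5598, -0.1974, 0.2476]
tcp_rot: [178.4, -24.9, 10.6]
wrist_force: [0.9, 0.2, -2.9]
opening: 0.0315
grasp_force: 45.3
```

>>> servo_tool(
  moves=[
    [[-0.39, 4.11, 0.61], [0.0093, -0.0214, 0.0061], 20],
    [[-0.39, 4.11, 0.61], [0.0086, -0.0215, 0.0066], 20],
    [[-0.39, 4.11, 0.61], [0.0079, -0.0217, 0.0071], 20],
    [[-0.39, 4.11, 0.61], [0.0071, -0.0218, 0.0075], 20],
    [[-0.39, 4.11, 0.61], [0.0063, -0.0219, 0.0078], 20],
    [[-0.39, 4.11, 0.61], [0.0056, -0.022, 0.0081], 20],
    [[-0.39, 4.11, 0.61], [0.0047, -0.0222, 0.0083], 20],
    [[-0.39, 4.11, 0.61], [0.0039, -0.0222, 0.0085], 20],
    [[-0.39, 4.11, 0.61], [0.003, -0.0224, 0.0086], 20],
    [[-0.39, 4.11, 0.61], [0.0022, -0.0224, 0.0086], 20],
    [[0, 0, 0], [0, 0, 0], 20],
    [[0, 0, 0], [0, 0, 0], 20],
  ],
)

```text
time: 5.95
ee_pos: [0.631, 0.0314, 0.224]
tcp_rot: [-179.8, -65.8, 2.9]
wrist_force: [0.1, 0.2, -2.3]
opening: 0.0311
grasp_force: 45.7
```

```bash
python3 - <<'E'
from h import *
p,R=pose(); o=get_obs(); print(o["time"],p,o["tcp_rot"],o["q"],o["opening"],o["wrist_force"])
print("tip nominal",p+R.apply([-.072,0,.0243]),"world down in tool",R.inv().apply([0,0,-1]).round(3))
ims=[]
for c in("scene","side"):
    pc,d=camera(c); ims.append(pc[150:300,150:400] if c=="scene" else pc[80:280,160:410])
    for n in("case_tip","case_mid","case_mouth"):
        for r in mark_of(n,c)[:3]: print(c,n,round(r["score"],2),world(r["xyz"],c).round(3))
save("e.png",np.vstack([cv2.resize(i,None,fx=1.7,fy=1.7) for i in ims]))
E
```

```text
5.95 [0.63104812 0.03144495 0.22402229] [-179.77192726  -65.82671713    2.86085126] [  2.67213989 -40.68806594 -53.37582681  11.48594572   0.40023598
 179.92272136] 0.031131707163020127 [ 0.14895787  0.1960535  -2.30439604]
tip nominal [0.62373756 0.03117647 0.14838517] world down in tool [-0.912  0.002  0.409]
scene case_tip 0.97 [ 0.257 -0.236  0.001]
scene case_tip 0.71 [ 0.538 -0.188  0.003]
scene case_tip 0.62 [ 0.513 -0.34   0.014]
scene case_mid 0.95 [0.629 0.031 0.227]
scene case_mid 0.8 [ 0.492 -0.154  0.024]
scene case_mid 0.71 [ 0.326 -0.27   0.031]
scene case_mouth 0.94 [0.614 0.035 0.189]
scene case_mouth 0.92 [ 0.285 -0.252  0.033]
scene case_mouth 0.63 [ 0.517 -0.175  0.021]
side case_tip 0.74 [0.63  0.031 0.151]
side case_tip 0.6 [ 0.259 -0.24   0.003]
side case_mid 0.84 [0.628 0.03  0.236]
side case_mid 0.79 [ 0.33  -0.266  0.032]
side case_mid 0.56 [ 0.493 -0.153  0.024]
side case_mouth 0.8 [0.61  0.031 0.194]
side case_mouth 0.77 [ 0.288 -0.249  0.03 ]
side case_mouth 0.75 [ 0.515 -0.174  0.025]
```

View pics/e.png

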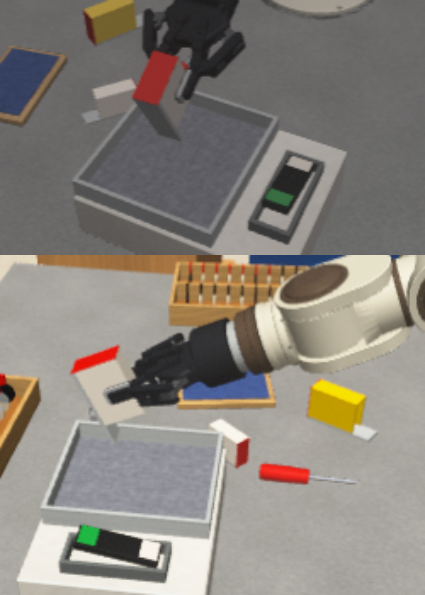

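The case is held mouth-down over the tray with the tongue below the grip (side crop about 115,430). Next, a first tap.

>>> servo_tool(
  moves=[
    [[0, 0, 0], [-0.0173, 0, 0.0078], 20],
    [[0, 0, 0], [-0.0173, 0, 0.0078], 20],
    [[0, 0, 0], [-0.0182, 0, 0.0082], 20],
    [[0, 0, 0], [-0.0182, 0, 0.0082], 20],
  ],
)

```text
time: 6.75
ee_pos: [0.6331, 0.0307, 0.1504]
tcp_rot: [-179.8, -66.3, 2.8]
wrist_force: [-14.5, 0.0, 51.0]
opening: 0.0313
grasp_force: 50.8
```

>>> servo_tool(
  moves=[
    [[0, 0, 0], [0.0182, 0, -0.0082], 20],
    [[0, 0, 0], [0.0182, 0, -0.0082], 20],
  ],
)

```text
time: 6.95
ee_pos: [0.6314, 0.0305, 0.1863]
tcp_rot: [-179.8, -65.8, 2.8]
wrist_force: [-0.1, -0.5, -1.3]
opening: 0.0317
grasp_force: 46.8
```

>>> servo_tool(
  moves=[
    [[0, 0, 0], [-0.0182, 0, 0.0082], 20],
    [[0, 0, 0], [-0.0173, 0, 0.0078], 20],
    [[0, 0, 0], [0.0182, 0, -0.0082], 20],
    [[0, 0, 0], [0.0173, 0, -0.0078], 20],
    [[0, 0, 0], [-0.0182, 0, 0.0082], 20],
    [[0, 0, 0], [-0.0173, 0, 0.0078], 20],
    [[0, 0, 0], [0.0182, 0, -0.0082], 20],
    [[0, 0, 0], [0.0173, 0, -0.0078], 20],
    [[0, 0, 0], [-0.0182, 0, 0.0082], 20],
    [[0, 0, 0], [-0.0173, 0, 0.0078], 20],
    [[0, 0, 0], [0.0182, 0, -0.0082], 20],
    [[0, 0, 0], [0.0173, 0, -0.0078], 20],
  ],
)

```text
time: 8.15
ee_pos: [0.6313, 0.0305, 0.1858]
tcp_rot: [-179.8, -65.8, 2.8]
wrist_force: [0.9, 0.6, -2.0]
opening: 0.0316
grasp_force: 48.4
```

```bash
cat > look.py <<'E'
from h import *
import sys
o=get_obs(); print(o["time"],o["ee_pos"],o["tcp_rot"],o["opening"],o["wrist_force"])
ims=[]
for c in("scene","side"):
    pc,d=camera(c); W=cloud(c,d); q=pc.astype(int)
    g=(q[...,0]>1.5*q[...,1])&(q[...,1]>1.6*q[...,2])&(q[...,0]>90)&(abs(W[...,0]-.6)<.15)&(abs(W[...,1]-.03)<.15)
    print(c,"orange",g.sum(),np.nanmean(W[g],0).round(3) if g.sum() else "")
    for n in("case_tip","case_mid","case_mouth","block_mid"):
        for r in mark_of(n,c):
            w=world(r["xyz"],c)
            if abs(w[0]-.6)<.13 and abs(w[1]-.03)<.12: print(c,n,round(r["score"],2),w.round(3))
    ims.append(pc[150:300,150:400] if c=="scene" else pc[80:280,160:410])
save(sys.argv[1],np.vstack([cv2.resize(i,None,fx=1.7,fy=1.7) for i in ims]))
E
python3 look.py f.png
```

```text
8.15 [0.63131773 0.03050825 0.18579767] [-179.80643334  -65.79793823    2.79002866] 0.03155069530392147 [ 0.89735861  0.58694171 -1.99623523]
scene orange 0 
scene case_tip 0.93 [0.629 0.027 0.118]
scene case_mid 0.62 [0.629 0.027 0.189]
scene case_mouth 0.83 [0.614 0.035 0.155]
side orange 99 [0.648 0.03  0.234]
side case_tip 0.84 [0.629 0.03  0.115]
side case_mid 0.96 [0.627 0.034 0.196]
side case_mouth 0.83 [0.61  0.032 0.156]
```

>>> servo_tool(
  moves=[
    [[0, 0, 0], [-0.0182, 0, 0.0082], 20],
    [[0, 0, 0], [-0.0173, 0, 0.0078], 20],
    [[0, 0, 0], [0.0182, 0, -0.0082], 20],
    [[0, 0, 0], [0.0173, 0, -0.0078], 20],
    [[0, 0, 0], [-0.0182, 0, 0.0082], 20],
    [[0, 0, 0], [-0.0173, 0, 0.0078], 20],
    [[0, 0, 0], [0.0182, 0, -0.0082], 20],
    [[0, 0, 0], [0.0173, 0, -0.0078], 20],
    [[0, 0, 0], [-0.0182, 0, 0.0082], 20],
    [[0, 0, 0], [-0.0173, 0, 0.0078], 20],
    [[0, 0, 0], [0.0182, 0, -0.0082], 20],
    [[0, 0, 0], [0.0173, 0, -0.0078], 20],
  ],
)

```text
time: 9.85
ee_pos: [0.6311, 0.0308, 0.1849]
tcp_rot: [-179.8, -65.7, 2.8]
wrist_force: [-0.2, -0.3, -0.9]
opening: 0.0315
grasp_force: 49.1
```

```bash
python3 look.py g.png
```

```text
9.85 [0.63108246 0.03080515 0.18485585] [-179.81181688  -65.74624983    2.81958106] 0.03153548701454636 [-0.22959597 -0.30995155 -0.94796292]
scene orange 0 
scene case_tip 0.68 [0.63  0.029 0.114]
scene case_tip 0.34 [0.597 0.028 0.077]
scene case_mid 0.73 [0.625 0.033 0.194]
scene case_mouth 0.67 [0.614 0.034 0.154]
side orange 123 [0.647 0.031 0.236]
side case_tip 0.97 [0.631 0.031 0.114]
side case_mid 0.9 [0.626 0.029 0.198]
side case_mouth 0.65 [0.611 0.034 0.156]
```

View pics/g.png

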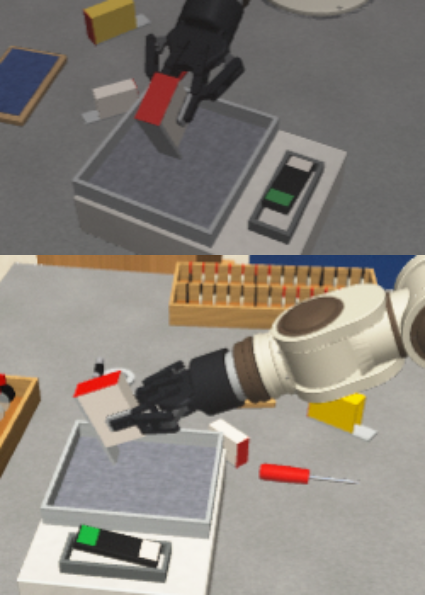

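>>> servo_tool(
  moves=[
    [[0, 0, 0], [-0.0182, 0, 0.0082], 20],
    [[0, 0, 0], [-0.02, 0, 0.009], 20],
  ],
)

```text
time: 10.55
ee_pos: [0.6322, 0.0309, 0.146]
tcp_rot: [-179.8, -66.1, 2.8]
wrist_force: [-2.2, -0.1, -1.0]
opening: 0.0316
grasp_force: 49.5
```

>>> servo_tool(
  moves=[
    [[0, 0, 0], [0.0182, 0, -0.0082], 20],
    [[0, 0, 0], [0.02, 0, -0.009], 20],
    [[0, 0, 0], [-0.0182, 0, 0.0082], 20],
    [[0, 0, 0], [-0.02, 0, 0.009], 20],
    [[0, 0, 0], [0, 0, 0], 20],
    [[0, 0, 0], [0.0182, 0, -0.0082], 20],
    [[0, 0, 0], [0.02, 0, -0.009], 20],
    [[0, 0, 0], [-0.0182, 0, 0.0082], 20],
    [[0, 0, 0], [-0.02, 0, 0.009], 20],
    [[0, 0, 0], [0, 0, 0], 20],
    [[0, 0, 0], [0.0182, 0, -0.0082], 20],
    [[0, 0, 0], [0.02, 0, -0.009], 20],
  ],
)

```text
time: 11.75
ee_pos: [0.6311, 0.0308, 0.186]
tcp_rot: [-179.8, -65.7, 2.8]
wrist_force: [1.1, -0.6, -1.3]
opening: 0.0313
grasp_force: 50.1
```

```bash
python3 look.py i.png
```

```text
11.75 [0.63106292 0.03079047 0.18600437] [-179.81738268  -65.74921293    2.82470938] 0.03128128918925948 [ 1.08787865 -0.56984946 -1.32646984]
scene orange 0 
scene case_tip 0.62 [0.632 0.029 0.12 ]
scene case_mid 0.6 [0.63  0.03  0.197]
scene case_mouth 0.85 [0.612 0.034 0.159]
side orange 125 [0.645 0.031 0.239]
side case_tip 0.88 [0.63  0.031 0.12 ]
side case_mid 0.71 [0.624 0.031 0.202]
side case_mouth 0.92 [0.611 0.034 0.161]
```

>>> servo_tool(
  moves=[
    [[0, 0, 0], [-0.02, 0, 0.009], 20],
    [[0, 0, 0], [-0.02, 0, 0.009], 20],
  ],
)

```text
time: 12.45
ee_pos: [0.6321, 0.0309, 0.1435]
tcp_rot: [-179.8, -66.0, 2.8]
wrist_force: [0.4, 0.2, -2.7]
opening: 0.0318
grasp_force: 50.1
```

>>> servo_tool(
  moves=[
    [[0, 0, 0], [0, 0, 0], 20],
  ],
)

```text
time: 12.55
ee_pos: [0.6318, 0.0309, 0.142]
tcp_rot: [-179.8, -66.0, 2.8]
wrist_force: [0.8, 0.1, -0.9]
opening: 0.0314
grasp_force: 50.3
```

```bash
python3 look.py i.png
```

```text
12.55 [0.63182009 0.03090874 0.14204042] [-179.81142461  -65.96216613    2.82205   ] 0.03141476232183018 [ 0.78467276  0.14499457 -0.85051139]
scene orange 0 
scene case_tip 0.6 [0.634 0.031 0.076]
scene case_mid 0.55 [0.629 0.029 0.154]
scene case_mouth 0.79 [0.615 0.033 0.115]
side orange 108 [0.649 0.031 0.197]
side case_tip 0.9 [0.632 0.032 0.078]
side case_mid 0.85 [0.627 0.032 0.157]
side case_mouth 0.93 [0.614 0.036 0.12 ]
```

View pics/i.png

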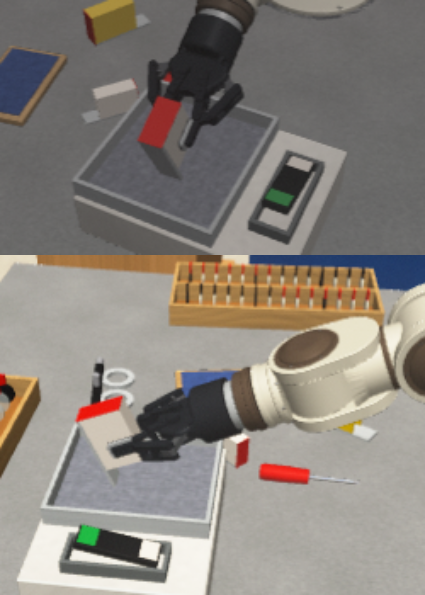

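>>> servo_tool(
  moves=[
    [[0, 0, 0], [-0.0018, 0, 0.0008], 20],
    [[0, 0, 0], [0, 0, 0], 20],
  ],
)

```text
time: 13.25
ee_pos: [0.6321, 0.0309, 0.142]
tcp_rot: [-179.8, -66.0, 2.8]
wrist_force: [-1.1, 0.5, 0.0]
opening: 0.0315
grasp_force: 50.7
```

>>> servo_tool(
  moves=[
    [[0, 0, 0], [-0.0018, 0, 0.0008], 20],
    [[0, 0, 0], [0, 0, 0], 20],
  ],
)

```text
time: 13.45
ee_pos: [0.6328, 0.0309, 0.1418]
tcp_rot: [-179.8, -66.2, 2.8]
wrist_force: [-1.6, -0.7, 4.8]
opening: 0.0314
grasp_force: 50.8
```

>>> servo_tool(
  moves=[
    [[0, 0, 0], [0.02, 0, -0.009], 20],
    [[0, 0, 0], [0.02, 0, -0.009], 20],
    [[0, 0, 0], [-0.02, 0, 0.009], 20],
    [[0, 0, 0], [-0.02, 0, 0.009], 20],
    [[0, 0, 0], [0, 0, 0], 20],
    [[0, 0, 0], [0.02, 0, -0.009], 20],
    [[0, 0, 0], [0.02, 0, -0.009], 20],
    [[0, 0, 0], [-0.02, 0, 0.009], 20],
    [[0, 0, 0], [-0.02, 0, 0.009], 20],
  ],
)

```text
time: 14.35
ee_pos: [0.6324, 0.0309, 0.141]
tcp_rot: [-179.8, -66.1, 2.8]
wrist_force: [-0.4, -0.5, -3.4]
opening: 0.0314
grasp_force: 50.4
```

>>> servo_tool(
  moves=[
    [[0, 0, 0], [0, 0, 0], 20],
    [[0, 0, 0], [0.02, 0, -0.009], 20],
    [[0, 0, 0], [0.02, 0, -0.009], 20],
  ],
)

```text
time: 14.65
ee_pos: [0.631, 0.0308, 0.1814]
tcp_rot: [-179.8, -65.7, 2.8]
wrist_force: [0.8, 0.5, -1.1]
opening: 0.0316
grasp_force: 50.1
```

```bash
python3 look.py j.png
```

```text
14.65 [0.63103471 0.03082023 0.18141061] [-179.81168641  -65.7438114     2.82136633] 0.031577755423359076 [ 0.82121194  0.54446074 -1.07679364]
scene orange 0 
scene case_tip 0.95 [0.632 0.028 0.12 ]
scene case_mid 0.58 [0.628 0.032 0.197]
scene case_mouth 0.77 [0.613 0.032 0.159]
side orange 128 [0.645 0.03  0.239]
side case_tip 0.78 [0.631 0.031 0.12 ]
side case_mouth 0.73 [0.613 0.032 0.16 ]
```

>>> servo_tool(
  moves=[
    [[0, 0, 0], [0.0128, 0, -0.0057], 20],
    [[0, 0, 0], [0, 0, 0], 20],
    [[0, 0, 0], [-0.0274, 0, 0.0123], 20],
    [[0, 0, 0], [-0.0274, 0, 0.0123], 20],
  ],
)

```text
time: 15.55
ee_pos: [0.6322, 0.0309, 0.1379]
tcp_rot: [-179.8, -66.1, 2.8]
wrist_force: [-18.3, -1.4, 17.2]
opening: 0.0319
grasp_force: 53.4
```

>>> servo_tool(
  moves=[
    [[0, 0, 0], [0.0274, 0, -0.0123], 20],
    [[0, 0, 0], [0.0274, 0, -0.0123], 20],
    [[0, 0, 0], [-0.0274, 0, 0.0123], 20],
    [[0, 0, 0], [-0.0278, 0, 0.0125], 20],
    [[0, 0, 0], [0.0274, 0, -0.0123], 20],
    [[0, 0, 0], [0.0274, 0, -0.0123], 20],
    [[0, 0, 0], [-0.0274, 0, 0.0123], 20],
    [[0, 0, 0], [-0.0278, 0, 0.0125], 20],
    [[0, 0, 0], [0.0274, 0, -0.0123], 20],
    [[0, 0, 0], [0.0274, 0, -0.0123], 20],
  ],
)

```text
time: 16.55
ee_pos: [0.6311, 0.0308, 0.1938]
tcp_rot: [-179.8, -65.7, 2.8]
wrist_force: [1.2, -0.9, -0.8]
opening: 0.0313
grasp_force: 49.8
```

```bash
python3 look.py k.png
```

```text
16.55 [0.63110243 0.03079241 0.19375533] [-179.81234474  -65.72754764    2.82061293] 0.03127836655443986 [ 1.1590271  -0.92998258 -0.81720867]
scene orange 66 [0.594 0.033 0.12 ]
scene case_tip 0.61 [0.618 0.028 0.142]
scene case_mid 0.8 [0.632 0.032 0.216]
scene block_mid 0.84 [0.59  0.026 0.116]
side orange 672 [0.594 0.031 0.133]
side case_tip 0.6 [0.619 0.028 0.137]
side case_mid 0.73 [0.633 0.032 0.221]
side case_mouth 0.58 [0.611 0.031 0.188]
side block_mid 0.81 [0.589 0.026 0.11 ]
```

Orange is now visible below the mouth.

```bash
python3 look.py l.png
```

```text
17.05 [0.6315025  0.03081711 0.19488   ] [-179.81502517  -65.86304481    2.82366721] 0.03136185442437129 [ 0.11494677 -0.27567175 -2.1512742 ]
scene orange 69 [0.597 0.032 0.118]
scene case_tip 0.93 [0.618 0.03  0.14 ]
scene case_mid 0.7 [0.614 0.031 0.184]
scene case_mid 0.6 [0.634 0.032 0.214]
scene case_mouth 0.68 [0.612 0.033 0.182]
scene block_mid 0.55 [0.589 0.027 0.112]
side orange 681 [0.594 0.031 0.135]
side case_tip 0.56 [0.618 0.032 0.139]
side case_mid 0.93 [0.632 0.031 0.22 ]
side case_mouth 0.94 [0.61  0.032 0.184]
side block_mid 0.94 [0.588 0.024 0.109]
```

View pics/l.png

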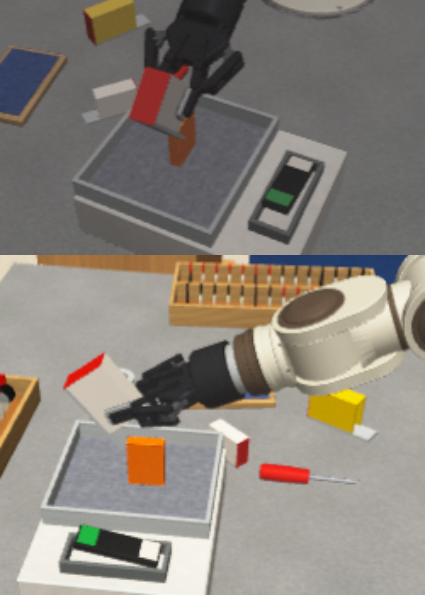

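The block has come out and stands on its end in the tray at about (0.59, 0.026), centre z 0.112. The case has turned about 10° and slid about 20 mm in the grip. I lift straight up and plan the return.

>>> servo_tool(
  moves=[
    [[0, 0, 0], [0.0274, 0, -0.0123], 20],
    [[0, 0, 0], [0.0365, 0, -0.0164], 20],
    [[0, 0, 0], [0.0274, 0, -0.0123], 20],
  ],
)

```text
time: 17.85
ee_pos: [0.6316, 0.0307, 0.2994]
tcp_rot: [-179.8, -66.1, 2.8]
wrist_force: [-0.1, 0.1, 0.3]
opening: 0.0315
grasp_force: 49.8
```

```bash
python3 - <<'E'
from h import *
print(get_obs()["time"],pose()[0])
Rt=caseR(12,-10); tp=np.array([.518,-.335,.15])-Rt.apply([.0207,0,-.0076]); print(tp)
plan(tp,Rt,20)
E
```

```text
17.85 [0.63156418 0.03067132 0.29943735]
[ 0.49935084 -0.338964    0.13892094]
turn/row [ 0.29 -2.8  -0.37] n 20 dist 0.424
[-0.0104, 0.0181, -0.0037] [-0.0107, 0.018, -0.0032] [-0.0109, 0.018, -0.0028] [-0.0112, 0.0179, -0.0024] [-0.0114, 0.0178, -0.0019] [-0.0116, 0.0177, -0.0014] [-0.0118, 0.0176, -0.001] [-0.0119, 0.0175, -0.0005] [-0.012, 0.0175, 0.0] [-0.0121, 0.0174, 0.0005] [-0.0122, 0.0173, 0.0011] [-0.0123, 0.0172, 0.0016] [-0.0123, 0.0172, 0.0021] [-0.0123, 0.0171, 0.0026] [-0.0122, 0.017, 0.0031] [-0.0122, 0.017, 0.0036] [-0.0121, 0.0169, 0.0041] [-0.012, 0.0169, 0.0046] [-0.0118, 0.0168, 0.0051] [-0.0117, 0.0167, 0.0056] ->  [ 0.4994 -0.3389  0.1389] [-179.9  -10.    12. ]
```

>>> servo_tool(
  moves=[
    [[0.29, -2.8, -0.37], [-0.0104, 0.0181, -0.0037], 20],
    [[0.29, -2.8, -0.37], [-0.0107, 0.018, -0.0032], 20],
    [[0.29, -2.8, -0.37], [-0.0109, 0.018, -0.0028], 20],
    [[0.29, -2.8, -0.37], [-0.0112, 0.0179, -0.0024], 20],
    [[0.29, -2.8, -0.37], [-0.0114, 0.0178, -0.0019], 20],
    [[0.29, -2.8, -0.37], [-0.0116, 0.0177, -0.0014], 20],
    [[0.29, -2.8, -0.37], [-0.0118, 0.0176, -0.001], 20],
    [[0.29, -2.8, -0.37], [-0.0119, 0.0175, -0.0005], 20],
    [[0.29, -2.8, -0.37], [-0.012, 0.0175, 0], 20],
    [[0.29, -2.8, -0.37], [-0.0121, 0.0174, 0.0005], 20],
    [[0.29, -2.8, -0.37], [-0.0122, 0.0173, 0.0011], 20],
    [[0.29, -2.8, -0.37], [-0.0123, 0.0172, 0.0016], 20],
  ],
)

```text
time: 19.05
ee_pos: [0.5518, -0.1921, 0.2004]
tcp_rot: [178.8, -32.2, 9.1]
wrist_force: [0.5, 0.2, -1.0]
opening: 0.0312
grasp_force: 49.8
```

>>> servo_tool(
  moves=[
    [[0.29, -2.8, -0.37], [-0.0123, 0.0172, 0.0021], 20],
    [[0.29, -2.8, -0.37], [-0.0123, 0.0171, 0.0026], 20],
    [[0.29, -2.8, -0.37], [-0.0122, 0.017, 0.0031], 20],
    [[0.29, -2.8, -0.37], [-0.0122, 0.017, 0.0036], 20],
    [[0.29, -2.8, -0.37], [-0.0121, 0.0169, 0.0041], 20],
    [[0.29, -2.8, -0.37], [-0.012, 0.0169, 0.0046], 20],
    [[0.29, -2.8, -0.37], [-0.0118, 0.0168, 0.0051], 20],
    [[0.29, -2.8, -0.37], [-0.0117, 0.0167, 0.0056], 20],
    [[0, 0, 0], [0, 0, 0], 20],
    [[0, 0, 0], [0, 0, 0], 20],
  ],
)

```text
time: 20.05
ee_pos: [0.4993, -0.339, 0.136]
tcp_rot: [-179.9, -9.9, 12.0]
wrist_force: [-1.1, -0.0, -1.7]
opening: 0.0316
grasp_force: 49.7
```

```bash
python3 - <<'E'
from h import *
o=get_obs();print(o["time"],o["ee_pos"],o["tcp_rot"],o["wrist_force"])
ims=[]
for c in("scene","side"):
    pc,d=camera(c); W=cloud(c,d)
    for n in("case_tip","case_mid","case_mouth","block_mid"):
        for r in mark_of(n,c):
            w=world(r["xyz"],c)
            if abs(w[0]-.51)<.12 and w[1]<-.2 and w[2]>.05 or n[0]=="b": print(c,n,round(r["score"],2),w.round(3))
    if c=="side":
        # top face of the case: white pixels, fit plane
        q=pc.astype(int); m=(q.min(2)>120)&(abs(W[...,0]-.52)<.09)&(abs(W[...,1]+.335)<.07)&(W[...,2]>.09)
        P=W[m]; print("white",len(P))
        fx=P@np.array([np.cos(np.radians(12)),np.sin(np.radians(12)),0]); z=P[:,2]
        b=np.digitize(fx,np.arange(.36,.56,.008)); 
        for k in np.unique(b): print(round(.36+.008*(k-.5),3),np.percentile(z[b==k],[2,98]).round(4),(b==k).sum())
    ims.append(pc[130:270,100:340] if c=="scene" else pc[80:220,180:420])
save("m.png",np.vstack([cv2.resize(i,None,fx=2,fy=2) for i in ims]))
E
```

```text
20.05 [ 0.49929116 -0.33901852  0.13595051] [-179.86611757   -9.88844139   11.96403964] [-1.12380534 -0.01934892 -1.73503104]
scene case_tip 0.57 [ 0.45  -0.35   0.118]
scene case_mouth 0.61 [ 0.484 -0.339  0.146]
scene block_mid 0.57 [0.584 0.028 0.114]
side case_tip 0.95 [ 0.447 -0.349  0.118]
side case_mouth 0.76 [ 0.478 -0.34   0.149]
side block_mid 0.93 [0.588 0.024 0.112]
white 1792
0.356 [0.3481 0.3532] 4
0.364 [0.1955 0.4736] 17
0.372 [0.1225 0.4731] 115
0.38 [0.1225 0.4687] 201
0.388 [0.1214 0.4662] 188
0.396 [0.1215 0.4647] 184
0.404 [0.1219 0.4624] 190
0.412 [0.1203 0.4607] 159
0.42 [0.1216 0.4588] 114
0.428 [0.1186 0.4542] 156
0.436 [0.1178 0.4214] 85
0.444 [0.119  0.1785] 72
0.452 [0.1177 0.1786] 72
0.46 [0.1167 0.1778] 73
0.468 [0.1154 0.1771] 71
0.476 [0.114  0.1774] 65
0.484 [0.1209 0.1784] 26
```

View pics/m.png

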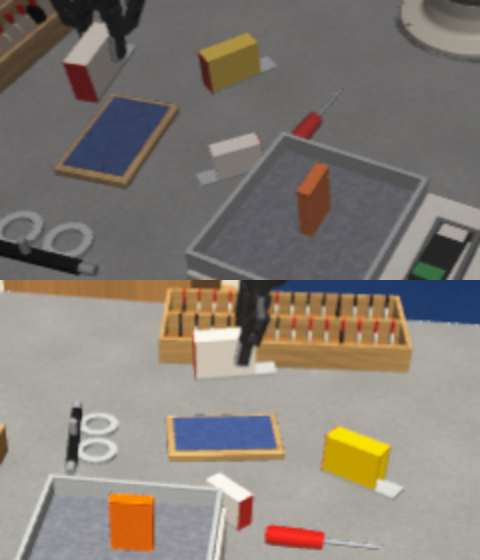

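The case hangs nearly level above the stand, with its sole at z about 0.116 and its centre at about (0.519, -0.334). I lower it.

>>> servo_tool(
  moves=[
    [[0, 2, 0], [-0.0035, 0, 0.0197], 20],
    [[0, 0, 0], [-0.0042, 0, 0.0196], 20],
    [[0, 0, 0], [-0.0042, 0, 0.0196], 20],
    [[0, 0, 0], [-0.0042, 0, 0.0196], 20],
    [[0, 0, 0], [-0.0021, 0, 0.0098], 20],
    [[0, 0, 0], [-0.0008, 0, 0.0039], 20],
    [[0, 0, 0], [0, 0, 0], 20],
  ],
)

```text
time: 21.25
ee_pos: [0.4987, -0.3388, 0.0422]
tcp_rot: [-179.9, -11.9, 12.0]
wrist_force: [-0.2, -1.0, -0.5]
opening: 0.0318
grasp_force: 49.8
```

>>> servo_tool(
  moves=[
    [[0, 0, 0], [-0.0006, 0, 0.0029], 20],
    [[0, 0, 0], [0, 0, 0], 20],
  ],
)

```text
time: 21.45
ee_pos: [0.4989, -0.3391, 0.0398]
tcp_rot: [-179.9, -11.9, 12.0]
wrist_force: [-0.3, 0.6, -1.7]
opening: 0.0318
grasp_force: 49.8
```

>>> servo_tool(
  moves=[
    [[0, 0, 0], [-0.0004, 0, 0.002], 20],
    [[0, 0, 0], [0, 0, 0], 20],
  ],
)

```text
time: 21.65
ee_pos: [0.4989, -0.339, 0.0374]
tcp_rot: [-179.9, -11.9, 12.0]
wrist_force: [1.3, 0.1, -0.8]
opening: 0.0314
grasp_force: 49.9
```

>>> servo_tool(
  moves=[
    [[0, 0, 0], [-0.0004, 0, 0.002], 20],
    [[0, 0, 0], [0, 0, 0], 20],
  ],
)

```text
time: 21.85
ee_pos: [0.4988, -0.3393, 0.0366]
tcp_rot: [-180.0, -11.9, 12.0]
wrist_force: [-5.3, 0.8, 7.4]
opening: 0.0317
grasp_force: 51.1
```

>>> servo_tool(
  moves=[
    [[0, 0, 0], [-0.0004, 0, 0.002], 20],
    [[0, 0, 0], [0, 0, 0], 20],
  ],
)

```text
time: 22.05
ee_pos: [0.4989, -0.3394, 0.0358]
tcp_rot: [180.0, -11.9, 12.0]
wrist_force: [-10.7, 3.6, 16.6]
opening: 0.0314
grasp_force: 52.1
```

>>> servo_tool(
  moves=[
    [[0, 0, 0], [0.0004, 0, -0.002], 20],
    [[0, 0, 0], [0, 0, 0], 60],
    [[0, 0, 0], [0, 0, 0], 80],
    [[0, 0, 0], [0, 0, 0], 100],
    [[0, 0, 0], [0, 0, 0], 100],
    [[0, 0, 0], [0, 0, 0], 100],
    [[0, 0, 0], [0, 0, -0.02], 100],
    [[0, 0, 0], [0, 0, -0.03], 100],
    [[0, 0, 0], [0, 0, -0.04], 100],
    [[0, 0, 0], [0, 0, -0.04], 100],
    [[0, 0, 0], [0, 0, -0.04], 100],
  ],
)

```text
time: 23.15
ee_pos: [0.4641, -0.3463, 0.203]
tcp_rot: [-179.9, -11.9, 12.0]
wrist_force: [0.8, -0.3, 0.7]
opening: 0.0854
grasp_force: 0.0
```

```bash
python3 - <<'E'
from h import *
o=get_obs();print(o["time"],o["ee_pos"],o["tcp_rot"],o["opening"])
for c in("scene","side"):
    pc,d=camera(c); W=cloud(c,d); x,y,h=W[...,0],W[...,1],W[...,2]
    m=(abs(x-.517)<.1)&(abs(y+.335)<.08)&(h>.066)&(h<.09); r=cv2.minAreaRect((W[m][:,:2]*1000).astype(np.float32)); print(r,np.percentile(h[m],[10,50,90]))
    for n in("case_tip","case_mid","block_mid","trial_frame","cleaner","driver","rocker_green"):
        for q in mark_of(n,c): print(c,n,round(q["score"],2),world(q["xyz"],c).round(3))
# target over the rocker: tool down, shut, TCP above green patch
Rt=caseR(2,0); plan(np.array([.6285,.1825,.20]),Rt,16)
E
```

```text
23.15 [ 0.46410779 -0.34625983  0.20297534] [-179.8921474   -11.85758413   12.0055299 ] 0.08538311133032198
((520.5693359375, -332.7966613769531), (88.64051055908203, 34.70811462402344), 11.901501655578613) [0.06948357 0.0769635  0.07880524]
scene case_tip 0.82 [ 0.26  -0.234  0.   ]
scene case_tip 0.79 [ 0.535 -0.188  0.002]
scene case_mid 0.94 [ 0.324 -0.267  0.033]
scene case_mid 0.66 [ 0.519 -0.336  0.046]
scene case_mid 0.66 [ 0.491 -0.151  0.024]
scene case_mid 0.65 [0.587 0.028 0.113]
scene case_mid 0.35 [0.42  0.381 0.002]
scene block_mid 0.58 [0.589 0.028 0.116]
scene trial_frame 0.96 [ 0.703 -0.308  0.002]
scene cleaner 0.91 [0.422 0.381 0.001]
scene cleaner 0.15 [ 0.519 -0.336  0.043]
scene driver 0.49 [ 0.366 -0.104  0.   ]
scene rocker_green 0.8 [0.627 0.184 0.116]
((520.9178466796875, -332.4037170410156), (84.62401580810547, 42.98680114746094), 16.356420516967773) [0.06979359 0.07689878 0.07934768]
side case_tip 0.82 [ 0.451 -0.347  0.016]
side case_tip 0.61 [ 0.258 -0.236  0.002]
side case_mid 0.89 [ 0.326 -0.27   0.034]
side case_mid 0.85 [ 0.516 -0.331  0.05 ]
side c
[... 178 characters left out ...]
e 0.38 [ 0.482 -0.342  0.05 ]
side trial_frame 0.26 [0.63  0.182 0.118]
side cleaner 0.87 [0.427 0.382 0.001]
side driver 0.61 [ 0.356 -0.099 -0.002]
side rocker_green 0.65 [0.633 0.18  0.119]
turn/row [-0.07 -0.74  0.62] n 16 dist 0.554
[0.0165, -0.0302, 0.0036] [0.0162, -0.0304, 0.0034] [0.016, -0.0306, 0.0031] [0.0157, -0.0307, 0.0029] [0.0154, -0.0309, 0.0026] [0.015, -0.0311, 0.0024] [0.0147, -0.0312, 0.0022] [0.0144, -0.0314, 0.0019] [0.0141, -0.0315, 0.0017] [0.0138, -0.0317, 0.0015] [0.0135, -0.0318, 0.0013] [0.0131, -0.032, 0.0011] [0.0128, -0.0321, 0.0009] [0.0125, -0.0323, 0.0007] [0.0121, -0.0324, 0.0005] [0.0118, -0.0326, 0.0002] ->  [0.6285 0.1825 0.2   ] [-180.     0.     2.1]
```

The case stands level in the middle of the stand, and the bystanders have not moved. Next is the rocker, with the fingers shut and raised by 30 mm to clear the block.

>>> servo_tool(
  moves=[
    [[-0.07, -0.74, 0.62], [0.0165, -0.0302, -0.0264], 0],
    [[-0.07, -0.74, 0.62], [0.0162, -0.0304, 0.0034], 0],
    [[-0.07, -0.74, 0.62], [0.016, -0.0306, 0.0031], 0],
    [[-0.07, -0.74, 0.62], [0.0157, -0.0307, 0.0029], 0],
    [[-0.07, -0.74, 0.62], [0.0154, -0.0309, 0.0026], 0],
    [[-0.07, -0.74, 0.62], [0.015, -0.0311, 0.0024], 0],
    [[-0.07, -0.74, 0.62], [0.0147, -0.0312, 0.0022], 0],
    [[-0.07, -0.74, 0.62], [0.0144, -0.0314, 0.0019], 0],
    [[-0.07, -0.74, 0.62], [0.0141, -0.0315, 0.0017], 0],
    [[-0.07, -0.74, 0.62], [0.0138, -0.0317, 0.0015], 0],
    [[-0.07, -0.74, 0.62], [0.0135, -0.0318, 0.0013], 0],
    [[-0.07, -0.74, 0.62], [0.0131, -0.032, 0.0011], 0],
  ],
)

```text
time: 25.15
ee_pos: [0.5818, 0.0494, 0.23]
tcp_rot: [-179.7, -2.9, 4.7]
wrist_force: [1.3, -0.7, 0.2]
opening: 0.0001
grasp_force: 0.0
```

>>> servo_tool(
  moves=[
    [[-0.07, -0.74, 0.62], [0.0128, -0.0321, 0.0009], 0],
    [[-0.07, -0.74, 0.62], [0.0125, -0.0323, 0.0007], 0],
    [[-0.07, -0.74, 0.62], [0.0121, -0.0324, 0.0005], 0],
    [[-0.07, -0.74, 0.62], [0.0118, -0.0326, 0.0002], 0],
    [[0, 0, 0], [0, 0, 0], 0],
    [[0, 0, 0], [0, 0, 0], 0],
  ],
)

```text
time: 25.75
ee_pos: [0.625, 0.1132, 0.2315]
tcp_rot: [-177.1, 0.1, 9.0]
wrist_force: [1.5, 0.0, 0.6]
opening: -0.0001
grasp_force: 0.0
```

J6 is at its range limit, so I use a yaw of about 25° instead.

```bash
python3 - <<'E'
from h import *
print(get_obs()["q"])
plan(np.array([.6285,.1825,.18]),caseR(26,0),6)
E
```

```text
[  8.97505505  17.40997703  24.46641143  97.20499327   2.8724491
 179.94400855]
turn/row [-0.48 -0.05 -2.83] n 6 dist 0.086
[0.0024, -0.0109, 0.0091] [0.003, -0.0108, 0.009] [0.0035, -0.0107, 0.009] [0.004, -0.0106, 0.0089] [0.0046, -0.0105, 0.0087] [0.005, -0.0104, 0.0087] ->  [0.6285 0.1825 0.18  ] [180.   0.  26.]
```

>>> servo_tool(
  moves=[
    [[-0.48, -0.05, -2.83], [0.0024, -0.0109, 0.0091], 0],
    [[-0.48, -0.05, -2.83], [0.003, -0.0108, 0.009], 0],
    [[-0.48, -0.05, -2.83], [0.0035, -0.0107, 0.009], 0],
    [[-0.48, -0.05, -2.83], [0.004, -0.0106, 0.0089], 0],
    [[-0.48, -0.05, -2.83], [0.0046, -0.0105, 0.0087], 0],
    [[-0.48, -0.05, -2.83], [0.005, -0.0104, 0.0087], 0],
    [[0, 0, 0], [0, 0, 0], 0],
  ],
)

```text
time: 26.45
ee_pos: [0.6278, 0.1843, 0.1786]
tcp_rot: [-180.0, 0.1, 26.3]
wrist_force: [0.4, -0.7, 0.2]
opening: 0.0
grasp_force: 0.0
```

>>> servo_tool(
  moves=[
    [[0, 0, 0], [0, 0, 0.03], 0],
    [[0, 0, 0], [0, 0, 0.02], 0],
    [[0, 0, 0], [0, 0, 0.012], 0],
    [[0, 0, 0], [0, 0, 0.008], 0],
    [[0, 0, 0], [0, 0, 0.005], 0],
    [[0, 0, 0], [0, 0, 0], 0],
  ],
)

```text
time: 27.05
ee_pos: [0.6286, 0.1825, 0.1056]
tcp_rot: [-180.0, -0.0, 26.0]
wrist_force: [0.3, 0.5, -0.4]
opening: 0.0002
grasp_force: 0.0
```

>>> servo_tool(
  moves=[
    [[0, 0, 0], [0, 0, -0.03], 0],
    [[0, 0, 0], [0, 0, -0.04], 0],
    [[0, 0, 0], [0, 0, -0.04], 0],
    [[0, 0, 0], [0, 0, 0], 0],
  ],
)

```text
time: 27.45
ee_pos: [0.6301, 0.183, 0.2233]
tcp_rot: [179.9, -0.6, 26.0]
wrist_force: [1.1, 0.1, 1.0]
opening: 0.0002
grasp_force: 0.0
```

```bash
python3 - <<'E'
from h import *
o=get_obs();print(o["time"],o["ee_pos"],o["wrist_force"])
for c in("scene","side"):
    pc,d=camera(c); W=cloud(c,d); x,y,h=W[...,0],W[...,1],W[...,2]; p=pc.astype(int)
    g=(p[...,1]>p[...,0]+40)&(p[...,1]>p[...,2]+40)&(abs(x-.62)<.08)&(abs(y-.18)<.08); print(c,"green",g.sum(),np.nanmean(W[g],0).round(4))
    w=(p.min(2)>110)&(abs(x-.55)<.03)&(abs(y-.18)<.02)&(h>.08)&(h<.14); print("white end",np.nanmedian(W[w],0).round(4) if w.sum() else 0)
    for n in("block_mid","case_mid"): print([(round(q["score"],2),world(q["xyz"],c).round(3)) for q in mark_of(n,c)[:3]])
E
```

```text
27.45 [0.63014751 0.18298155 0.22331278] [1.06056029 0.0500749  0.98710537]
scene green 123 [0.637  0.1836 0.1012]
white end [0.562  0.1826 0.1165]
[(0.61, array([ 0.453, -0.352,  0.018]))]
[(0.81, array([ 0.489, -0.153,  0.025])), (0.58, array([ 0.517, -0.336,  0.046])), (0.57, array([ 0.326, -0.268,  0.032]))]
side green 107 [0.6368 0.1831 0.102 ]
white end [0.5576 0.1823 0.1163]
[(0.9, array([0.589, 0.025, 0.115]))]
[(0.98, array([ 0.515, -0.33 ,  0.049])), (0.64, array([ 0.491, -0.156,  0.025])), (0.57, array([ 0.328, -0.271,  0.034]))]
```

The green end is down (patch at 0.1015, 15 mm lower), the block is in the tray and the case is on the stand. I hand in the job.

```bash
python3 -c "
from workcell import *
print(job_done())"
```

```text
the job is handed in; nothing more can be done
None
```

I handed the job in at about 28 s: the block stands on its end in the tray, the empty case is back on the blue stand, the rocker is over to green, and nothing else was seen to move; the hand-in did not report a verdict.

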